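Hang the jar carrier on the gravity rail and see it home

TASK

Pick up the roller hanger with its jar by the wooden tab, hook it over the upper half of the sloped rail, set it down gently on both rollers while still holding it, and let it go so that it rolls down by itself until the hump in the rail holds it. Then push it gently over the hump until it is fully home against the end stop, and leave it hanging there. Press only lightly on the rail and the stop, and do not disturb the other jars, bottles and lids.

Things in the scene. Friction and masses are not known exactly. Their poses are not given: they have to be found in the camera images.
- stand: fixed stand of the sloped rail. Origin: centre of the underside of its base plate (430 x 70 x 12 mm) on the bench; x points level in the down-slope direction, z up. Posts 16 x 30 mm at x = -198 mm (250 tall) and +198 mm (220 tall) carry the rail, a flat steel bar 8 mm thick (y) and 16 mm deep in the plane y = 0, falling 5 degrees (0.0873 rad) towards +x
- rail_nominal (a point): point of the stand 190 mm above the bench at x = 0, y = 0: where the rail's top edge is on average. The rail is clamped by hand up to 15 mm higher or lower, which no pose tells: feel or look for it; it stays put. Rail distances below count from here along the slope. From -130 to 0 mm is the upper half, free to hook on from either side
- hump (a point): point 110 mm down the rail from rail_nominal, on the average top edge (the true one is up to 15 mm higher or lower): here a rounded sprung detent, part of a 10 mm radius cylinder across the bar, stands 4.5 mm out of the rail as a hump; it yields downward under 3 to 5 N
- stop (a point): point 150 mm down the rail from rail_nominal, on the average top edge (the true one is up to 15 mm higher or lower): foot of the face of the end stop, a rubber block 30 mm wide, 50 mm high above the rail, square to the rail, on a spring: it starts to yield at 3 N, 1 N per mm, 7 mm travel, and springs back when let go
- hanger: loose roller hanger with a lidded frosted jar, 0.3 to 0.5 kg, same fore and aft, at the start standing on its jar. Origin: underside, in the plane of the rollers; z up, x = rolling direction. Jar and wooden lid 55 mm wide, centred at y = +10 mm, top at z = 62; upright plate 80 mm long (x), 4 mm thick at y = -30; top plate 100 mm long (x), y = -32 to +14, z = 159 to 165. The C is open to +y
- hanger_roll (a point): (0, 0, 129 mm) of the hanger: midway between its two rollers (x = +-30 mm) at tread bottom. Treads: radius 11, 10 mm wide; conical flanges of radius 16 guide them on the bar (20 mm wide in all). On the rail this point lies on its top edge: about 67 mm down the rail when held at the hump, 100 mm when home with the top plate's end on the stop. Damped bearings: rolls at some 2 to 6 cm/s
- hanger_window (a point): (0, 0, 95 mm) of the hanger: middle of the opening that the rail enters sideways, clear from z = 66 mm (plate on the lid) to z = 124 mm (lowest point of the flanges), open to the hanger's +y
- hanger_tab (a point): centre of the wooden grip tab, (0, 0, 183.5 mm) of the hanger: 22 mm along x, 14 mm along y, 37 mm tall, from z = 165 (top plate) to 202 mm
- jar_a: lidded frosted jar, 59 mm wide, 62 mm tall, a bystander; origin under its centre
- jar_b: another like jar_a, a bystander
- jar_c: wider lidded jar, 71 mm wide, 50 mm tall, a bystander beyond the rail; origin under its centre
- bottle_a: slim bottle, 37 mm wide, 125 mm tall, a bystander beyond the rail; origin under its centre
- lid_a: loose wooden lid lying on the bench, 58 mm wide, 14 mm thick, a bystander; origin under its centre
- lid_b: loose wooden lid lying on the bench, 72 mm wide, 14 mm thick, a bystander; origin under its centre
Not all that is in view belongs to the job. Of the things that look like the hanger, the smallest one is meant.

How it is judged:
On the way, in this order (a step that is already met when the one before it is completed fails the run):
1. the hanger bears on the upper half of the rail while still held (contact force between hanger and stand above 0.8 N and contact force between hanger and the fingers above 0.5 N and x of hanger_roll in the frame of stand below 0.015 m and y of hanger_roll in the frame of stand between -0.008 and 0.008 m), for 0.15 s.
2. let go while still on the upper half (contact force between hanger and stand above 0.8 N and not (contact force between hanger and the fingers above 0.05 N) and x of hanger_roll in the frame of stand below 0.03 m), for 0.1 s.
3. let go, it has rolled by itself to the hump (contact force between hanger and stand above 0.8 N and not (contact force between hanger and the fingers above 0.05 N) and x of hanger_roll in the frame of stand above 0.045 m), for 0.2 s.
At the end, for the whole second after the job is handed in: the hanger hangs at rest on the rail on its rollers (upright within 0.2 rad, within 8 mm of the rail's plane), past the hump and within 6 mm of the end stop (x of hanger_roll in the frame of stand between 0.094 and 0.106 m and y of hanger_roll in the frame of stand between -0.008 and 0.008 m and height (world z) of hanger_roll above 0.145 m and angle between the z axis of hanger and the z axis of stand, either way round below 0.2 rad and angle between the x axis of hanger and the x axis of stand, either way round below 0.2 rad and linear speed of hanger below 0.02 m/s and contact force between hanger and stand above 0.8 N); the robot touches nothing.
It fails at once if the hanger is pressed on the rail, hump or stop with more than 20 N while the fingers touch it (contact force between hanger and stand above 20 N and contact force between hanger and the fingers above 0.2 N).
It fails at once if the robot pushes on the stand or rail itself with more than 20 N (contact force between stand and the fingers above 20 N or contact force between stand and the arm above 20 N).
It fails at once if the hanger tips over (angle between hanger's own z axis and vertical above 0.7 rad).
It fails at once if a bystander is shifted by more than 25 mm (distance of any of jar_a, jar_b, jar_c, bottle_a, lid_a, lid_b from where it was at the start of the episode above 0.025 m).
It also fails if it takes over 70 s, if anything falls off the work surface, if the arm or the gripper's body presses on something with over 40 N, if the wrist force passes 120 N, or if a joint passes its speed limit or range.

ROBOT

A 6-joint arm with a two-finger parallel gripper is mounted at the origin on the work surface. World frame = base frame: x ahead of the robot, y to its left, z up, the work surface at z = 0. Lengths are in m, angles in rad, forces in N, time in s.
With the tool pointing down it reaches from about 0.325 to 0.85 m from the base axis. Payload 4.4 kg.
Tool frame: the origin (TCP) lies midway between the tips of the shut fingers; the grasp point (between the pads) lies 19 mm behind it; z points along the fingers, x is the direction in which the jaws open and shut, and the axes are right-handed (so a half turn about z gives the same grasp; the last joint's range is limited). The gripper opens to 94 mm and grips with 3 to 60 N. Pads are 16 mm wide; open, the fingers measure 119 mm over their backs; the gripper's body (75 mm by 177 mm) begins 78 mm behind the grasp point.
Start: joints at [1.022, 0.207, 1.542, -0, 1.393, -0.15], TCP at [0.223, 0.53, 0.177] pointing down, gripper open.
Joint ranges: [-2.73, 2.73], [-0.86, 2.22], [0.23, 2.46], [-1.11, 4.25], [0.08, 2.63], [-2.82, 2.82]. Speed limits (rad/s): [2.79, 2.79, 3.14, 3.14, 3.14, 3.14].

INTERFACE

Orientations are given as a unit quaternion [w, x, y, z].
In Python, from station import manip, claw, inverse_kinematics, optics, ticket, telemetry gives the robot as it stands. The module is installed in compiled form; this text tells all that it offers. Calls block until the motion is done:
- manip.movep(position, orientation): joint-space move of the TCP to a pose.
- manip.line_to(position, ori=None, rate=0.15, f_stop=None): straight line of the TCP; ori=None keeps the orientation; rate is the mean speed in m/s. With f_stop (N) it stops when the force on the tool has changed by that much, and returns True; else False.
- manip.movej(angles): joint-space move.
- claw.open_gripper() and claw.close_gripper(effort=None): open the fingers fully, or close them until they stop; effort is the grip in N (None keeps the last).
- manip.hold(seconds).
- inverse_kinematics(position, orientation): joint angles nearest the present ones, or None.
- optics.get_image(name): name is "scene" or "top" or "wrist"; returns a dict with "pixels" (400x640x3 uint8, blue, green, red), "mtx" (3x3 intrinsics, pixels), "R" (3x3) and "t" (3): a world point X has camera coordinates R X + t. Camera axes: x right, y down, z forward; pixel columns grow to the right and rows downward; lengths in m; the calibration is good to about 2 mm. A picture is of the moment at which its call begins. There is no depth.
A pose or a line that the arm cannot do raises manip.IKError and nothing moves.
- ticket.hand_in(): hands the job in, once; it reports no verdict.
Readings, each from a call of its own:
- telemetry.read_t(): time.
- telemetry.read_q(): joint angles.
- telemetry.read_joint_velocities(): joint speeds.
- telemetry.read_effort(): joint torques, N m.
- telemetry.read_eef_pos(): TCP position.
- telemetry.read_tcp_rot(): TCP orientation.
- telemetry.read_force(): force on the tool from outside, world axes, zero at the start.
- telemetry.read_ft_torque(): the same for the moment, N m.
- telemetry.read_width(): opening from 0.0 (shut) to 1.0 (fully open).
Only numpy, scipy, OpenCV 4.12 (cv2) and the standard library are available. Lean on these libraries where they do the work, as an engineer would, in place of code of your own. Each camera call takes 0.05 s, during which the arm holds its last target. There are 200 camera calls.

## Working session

There is one attempt and no reset: what is moved stays moved. The work goes in short steps, each a Python script; the robot and the scene stay as the last script left them, time stands still between calls to the robot, and variables do not carry over. Pictures are saved under pics/ and viewed, about 8 in all and at most 12, crops included, and the job is handed in when it is done.

```bash
mkdir -p pics; cat > h.py <<'E'
import numpy as np, cv2
from station import manip, claw, inverse_kinematics, optics, ticket, telemetry
def snap(n,f=None):
    d=optics.get_image(n)
    np.savez(f'pics/{f or n}.npz',**{k:np.array(d[k]) for k in('pixels','mtx','R','t')})
    cv2.imwrite(f'pics/{f or n}.png',d['pixels']); return d
def load(f): return dict(np.load(f'pics/{f}.npz'))
def ray(d,u,v):
    R,t=np.array(d['R']),np.array(d['t']); c=-R.T@t
    r=R.T@np.linalg.solve(np.array(d['mtx']),[u,v,1.]); return c,r/np.linalg.norm(r)
def onz(d,u,v,z):
    c,r=ray(d,u,v); return c+r*(z-c[2])/r[2]
def proj(d,X):
    p=np.array(d['mtx'])@(np.array(d['R'])@np.array(X,float)+np.array(d['t'])); return p[:2]/p[2]
def tri(*a):
    A=np.zeros((3,3));b=np.zeros(3)
    for d,u,v in a:
        c,r=ray(d,u,v);P=np.eye(3)-np.outer(r,r);A+=P;b+=P@c
    return np.linalg.solve(A,b)
E
python3 - <<'E'
from h import *
for n in('scene','top'):
    d=snap(n); c,r=ray(d,320,200); print(n,c,r,d['mtx'][0][0])
print(telemetry.read_t())
E
```

```text
scene [1.03118389 0.17203234 0.85735653] [-0.55261659 -0.19004836 -0.81147799] 386.687931759821
top [0.46400756 0.02895713 1.21892436] [ 0.05420665 -0.01435582 -0.99842654] 428.5703808568796
0.1
```

View pics/scene.png

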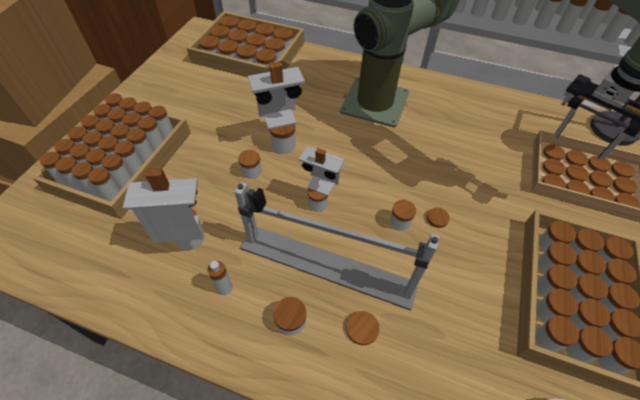

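View pics/top.png

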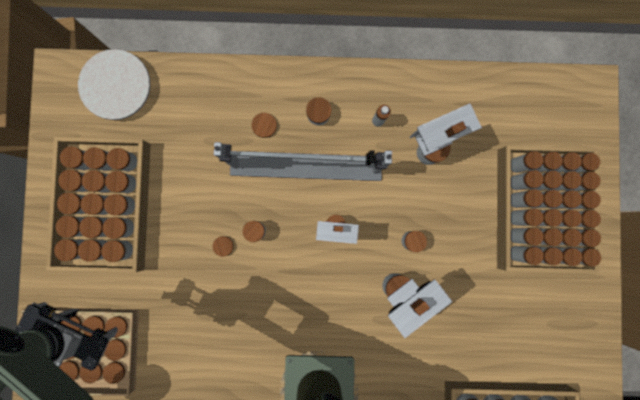

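The scene shows three hanger-like things: at scene (320,165), (280,95) and (165,205), which in the top view are (338,232), (420,305) and (447,130). The middle one at (338,232) is the smallest, so I choose it. The stop seems to be at the −y end, top (378,158). I'll check both in one close crop.

```bash
python3 - <<'E'
from h import *
s=load('scene');t=load('top')
a=cv2.resize(s['pixels'][140:310,225:455],None,fx=3.4,fy=3.4,interpolation=3)[:578]
cv2.imwrite('pics/c1.png',a)
b=cv2.resize(t['pixels'][135:260,205:405],None,fx=4,fy=4,interpolation=3)
cv2.imwrite('pics/c2.png',b)
E
```

```text
(no output)
```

View pics/c1.png

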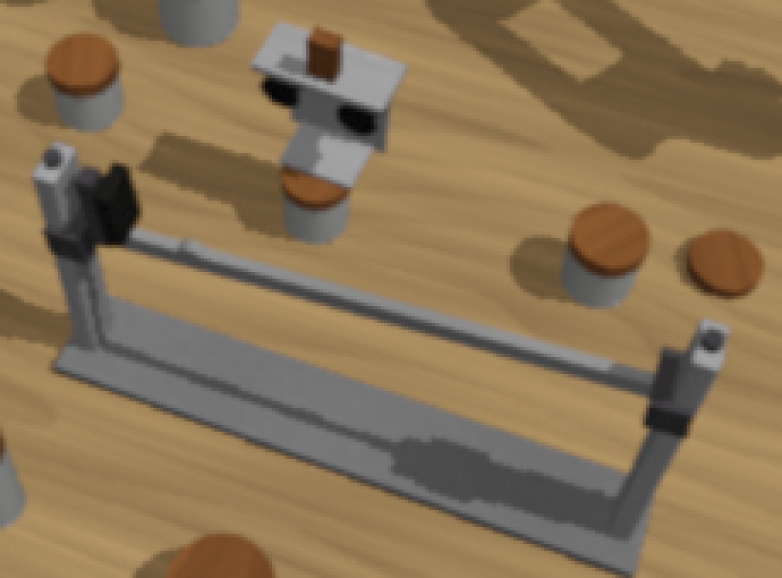

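View pics/c2.png

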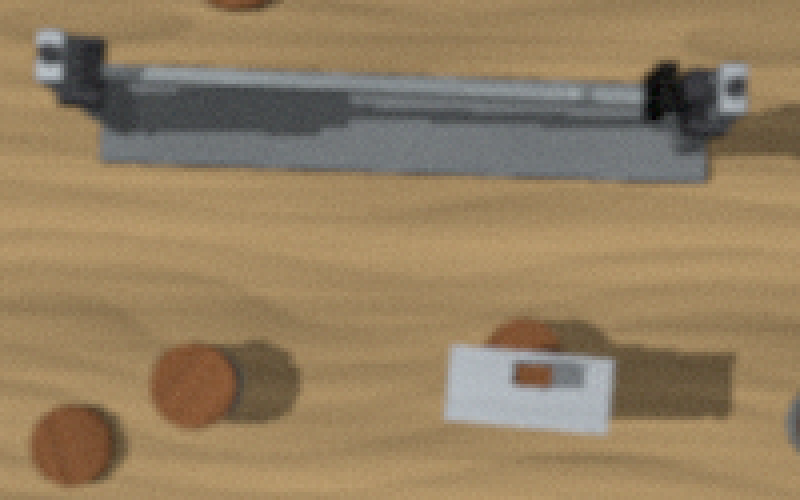

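The crops confirm it. The stop (black block) and hump are at the −y end, with the hump at scene (281,212) and top (351,157.5). The small hanger is at top (338,232), and its C is open to +x, towards the rail.

```bash
python3 - <<'E'
from h import *
np.set_printoptions(precision=4,suppress=True)
s=load('scene');t=load('top')
S=lambda u,v:(u/3.4+225,v/3.4+140)
T=lambda u,v:(u/4+205,v/4+135)
# base plate
nl=onz(t,*T(102,162),.012);nr=onz(t,*T(708,182),.012)
fr=onz(s,*S(55,368),.0);fl=onz(s,*S(632,572),.0)
print('near L,R',nl,nr,np.linalg.norm(nl-nr));print('far L,R',fl,fr,np.linalg.norm(fl-fr))
c=(nl+nr+fl+fr)/4; d=(nr-nl)+(fr-fl); yaw=np.arctan2(d[1],d[0]); print('stand',c,'yaw',yaw,'width',np.linalg.norm((fl-nl)[:2]),np.linalg.norm((fr-nr)[:2]))
h=tri((s,*S(188,245)),(t,*T(585,91)));print('hump',h)
ex=np.array([np.cos(yaw),np.sin(yaw),0]);ey=np.array([-ex[1],ex[0],0])
print('hump stand xy',(h-c)@ex,(h-c)@ey,'expect .1096,0; z nominal',.19-.11*np.sin(.0873)+.0045)
p=[onz(t,*T(*q),.165) for q in((452,345),(615,358),(607,433),(445,420))]
print('sizes',[np.linalg.norm(p[i]-p[(i+1)%4]) for i in range(4)])
pc=sum(p)/4;dd=p[1]-p[0]+p[2]-p[3];hy=np.arctan2(dd[1],dd[0])
hx=np.array([np.cos(hy),np.sin(hy),0]);hyv=np.array([-hx[1],hx[0],0])
print('plate c',pc,'yaw',hy,'hanger origin',pc+.009*hyv)
# scene plate corners
p2=[onz(s,*S(*q),.165) for q in((250,72),(283,24),(405,68),(372,110))]
print('scene plate c',sum(p2)/4,[np.linalg.norm(p2[i]-p2[(i+1)%4]) for i in range(4)])
print('tab top top/scene',onz(t,*T(532,375),.202),onz(s,*S(326,37),.202))
# rail top edge points along rail via top ray x plane y=0
n=ey
for nm,dm,q in(('T left',t,T(140,76)),):
    pass
for q in((280,271),(400,306),(520,341),(600,362)):
    cc,r=ray(s,*S(*q));X=cc+r*((c-cc)@n)/(r@n);x=(X-c)@ex;print('rail',x,X[2],'off',X[2]-(.19-np.tan(.0873)*x))
print(telemetry.read_tcp_rot(),telemetry.read_width())
E
```

```text
near L,R [0.5921 0.2662 0.012 ] [ 0.5895 -0.1624  0.012 ] 0.42862247158950545
far L,R [0.6577 0.2698 0.    ] [ 0.6567 -0.1608  0.    ] 0.43053812600317776
stand [0.624  0.0532 0.006 ] yaw -1.5749543278561986 width 0.06576160418860005 0.06726118845174128
hump [ 0.626  -0.058   0.1737]
hump stand xy 0.11125658404366613 0.002471596238627286 expect .1096,0; z nominal 0.18490919322731136
sizes [np.float64(0.10042201000780895), np.float64(0.04615964762384657), np.float64(0.09956841882149642), np.float64(0.04608484285266752)]
plate c [ 0.4432 -0.031   0.165 ] yaw -1.6240166730743912 hanger origin [ 0.4522 -0.0315  0.165 ]
scene plate c [ 0.4483 -0.0283  0.165 ] [np.float64(0.05141342583065067), np.float64(0.09572604369574853), np.float64(0.04561908502053197), np.float64(0.09100671737230487)]
tab top top/scene [ 0.4522 -0.0301  0.202 ] [ 0.4535 -0.028   0.202 ]
rail 0.048020270424858784 0.17518984979118957 off -0.010607298120388298
rail -0.029646703251509983 0.17994145575183484 off -0.012653296580316498
rail -0.1037481293075192 0.18447492424009093 off -0.014605367021748195
rail -0.1508187020659092 0.18984669555556455 off -0.01335332792082733
[ 0.0004  0.8329  0.5535 -0.0009] 0.9972439529813298
```

Sizes and lengths agree, and the rail offset is about −12 mm. I'll hover over the tab and take one close look.

```bash
cat >> h.py <<'E'
from scipy.spatial.transform import Rotation as Ro
ZT=.170   # TCP height in hanger frame when gripping
def Rh(yaw,pitch=0): return Ro.from_euler('ZY',[yaw,pitch]).as_matrix()
def pose(o,yaw,pitch=0,zh=ZT,off=(0,0)):
    """TCP pose for hanger-frame point (off,zh) when hanger_roll (z=.129) is at o"""
    R=Rh(yaw,pitch); p=np.array(o)+R@np.array([off[0],off[1],zh-.129])
    q=Ro.from_matrix(np.c_[R[:,1],R[:,0],-R[:,2]]).as_quat(scalar_first=True)
    return p.tolist(),q.tolist()
SC=np.array([.6245,.0532]);SY=-1.575;SL=.0873;DZ=-.012
def rail(s,dz=0):
    "point s down the rail, on its top edge"
    return np.array([SC[0]+s*np.cos(SL)*np.cos(SY),SC[1]+s*np.cos(SL)*np.sin(SY),.19+DZ-s*np.sin(SL)+dz])
HP=np.array([.4525,-.030]);HY=-1.624
E
python3 - <<'E'
from h import *
np.set_printoptions(precision=4,suppress=True)
p=telemetry.read_eef_pos(); manip.line_to([p[0],p[1],.32])
P,q=pose([*HP,.129],HY); P[2]=.29; P[0]-=.0
print(inverse_kinematics(P,q), inverse_kinematics(*pose(rail(-.06),SY,SL)), inverse_kinematics(*pose(rail(.1),SY,SL)))
manip.movep(P,q)
d=snap('wrist','w1'); print(telemetry.read_eef_pos(),telemetry.read_force(),telemetry.read_t())
c,r=ray(d,320,200);print(c,r); print('tab proj',proj(d,[*HP,.202]))
E
```

```text
[-0.2574 -0.1274  1.6574 -0.      1.6115 -0.2042] [-0.0146  0.2915  1.3426  0.0875  1.5087 -0.0159] [-0.2685  0.2994  1.3609  0.0844  1.5043 -0.2709]
[ 0.4527 -0.0293  0.2901] [-0.3956  0.5107  0.8403] 3.4167
[0.4578 0.0536 0.4977] [-0.0054 -0.2917 -0.9565]
tab proj [315.8231 193.5181]
```

View pics/w1.png

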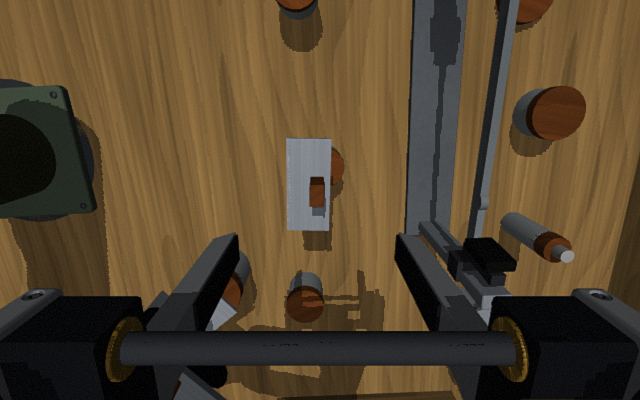

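The wrist view shows the tab top around (317,193), which is where the projection puts it. The plate spans (286–331, 138–231) and the hump is at (485,202). I'll check both numerically, then grasp.

```bash
python3 - <<'E'
from h import *
np.set_printoptions(precision=4,suppress=True)
d=load('w1')
pc=onz(d,308.7,184.7,.165); hyv=Rh(HY)[:,1]; print('plate->origin',pc+.009*hyv)
for u,v,s in((485,202,.11),(489,160,.07),(502,60,-.02)):
    z=rail(s)[2]; X=onz(d,u,v,z); print('rail',X,'model at same y', rail((SC[1]-X[1]))[0], rail(SC[1]-X[1])[2])
t=load('top');s=load('scene')
print('hump3',tri((s,188/3.4+225,245/3.4+140),(t,585/4+205,91/4+135),(d,484,202)))
claw.open_gripper()
P,q=pose([*HP,.129],HY)
hit=manip.line_to(P,q,rate=.08,f_stop=6); print('hit',hit,telemetry.read_eef_pos(),telemetry.read_force())
claw.close_gripper(25); print('w',telemetry.read_width()*94,telemetry.read_force(),telemetry.read_eef_pos(),telemetry.read_t())
E
```

```text
plate->origin [ 0.4538 -0.0309  0.165 ]
rail [ 0.6305 -0.0582  0.1684] model at same y 0.6240334296949629 0.1682857576994175
rail [ 0.6284 -0.0126  0.1719] model at same y 0.6242246545622466 0.17226716130491113
rail [0.627  0.0802 0.1797] model at same y 0.624613256992346 0.18035807091451392
hump3 [ 0.6263 -0.0574  0.1739]
hit False [ 0.453  -0.0301  0.1706] [-0.2367  0.4844  0.8758]
w 13.585546356020792 [-0.4328 -1.5086 -0.88  ] [ 0.4525 -0.03    0.17  ] 6.5
```

```bash
sed -i 's/SC=np.array(\[.6245/SC=np.array([.6260/' h.py; python3 - <<'E'
from h import *
np.set_printoptions(precision=4,suppress=True)
manip.line_to(pose([*HP,.129+.10],HY)[0],rate=.12)
f=telemetry.read_force();print('lift',f,telemetry.read_width()*94)
S=-.06
a=rail(S,.026); b=a.copy(); b[0]=.45; b[2]=.129+.10
manip.line_to(*pose(b,SY,SL),rate=.12)
b[2]=a[2]; manip.line_to(*pose(b,SY,SL),rate=.12)
hit=manip.line_to(*pose(a,SY,SL),rate=.08,f_stop=5)
print('hit',hit,telemetry.read_eef_pos(),telemetry.read_force(),telemetry.read_width()*94,telemetry.read_t())
w=snap('wrist','w2');s=snap('scene','s2')
a1=cv2.resize(w['pixels'],(480,300),interpolation=3)
c=cv2.resize(s['pixels'][130:290,220:450],None,fx=2.2,fy=2.2,interpolation=3)
o=np.zeros((300+c.shape[0],max(480,c.shape[1]),3),np.uint8);o[:300,:480]=a1;o[300:,:c.shape[1]]=c
print(o.shape);cv2.imwrite('pics/v2.png',o[:652]) if o.shape[0]<=600 else cv2.imwrite('pics/v2.png',np.hstack([cv2.resize(a1,(400,250)),np.vstack([cv2.resize(c,(400,278))])[:250]]))
E
```

```text
lift [-0.3213  0.318  -4.6797] 13.212048311790394
hit False [0.626  0.1094 0.2502] [ 0.115  -0.5959 -4.3161] 12.94907330404556 11.4583
(652, 506, 3)
```

View pics/v2.png

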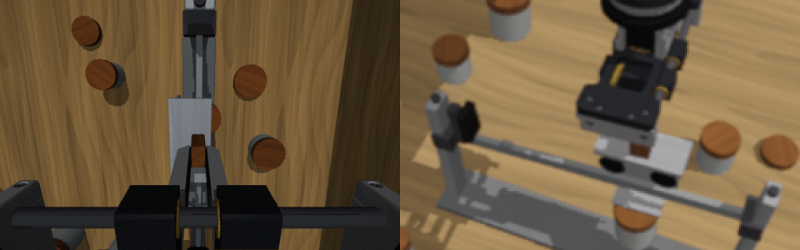

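The hanger straddles the rail, which passes between the rollers and the lid plate. Next I check lateral alignment from the wrist view and lower with force stop.

```bash
python3 - <<'E'
from h import *
np.set_printoptions(precision=4,suppress=True)
d=load('w2')
for s in(-.15,-.135,-.125):
    u,v=proj(d,rail(s)); row=d['pixels'][int(round(v)),290:350].mean(1).astype(int); print(s,u,v); print(row.tolist())
    print('width px of 8mm', proj(d,rail(s)+[.004,0,0])[0]-proj(d,rail(s)-[.004,0,0])[0])
    print('tab/rollaxis x', telemetry.read_eef_pos()[0])
E
```

```text
-0.15 316.1378696726099 94.94526130058948
[91, 87, 68, 76, 80, 79, 77, 76, 77, 77, 73, 74, 76, 74, 77, 80, 78, 74, 46, 38, 39, 41, 42, 58, 108, 110, 111, 109, 109, 110, 108, 108, 112, 97, 52, 42, 41, 44, 42, 42, 74, 81, 78, 77, 76, 78, 76, 76, 77, 75, 75, 79, 79, 66, 63, 83, 80, 85, 88, 93]
width px of 8mm 9.939664967753572
tab/rollaxis x 0.6260627074367519
-0.135 316.15634098802144 114.18310725475051
[87, 86, 60, 76, 80, 78, 76, 75, 78, 76, 74, 76, 75, 73, 76, 74, 75, 79, 79, 51, 41, 40, 39, 55, 107, 110, 110, 109, 112, 110, 108, 108, 114, 80, 45, 41, 41, 44, 44, 40, 40, 44, 73, 79, 75, 74, 76, 78, 78, 76, 76, 76, 76, 60, 86, 83, 82, 84, 91, 89]
width px of 8mm 9.778815082985602
tab/rollaxis x 0.6260627074367519
-0.125 316.16832661418545 126.66611805666787
[86, 87, 62, 70, 80, 78, 76, 76, 80, 75, 74, 75, 75, 76, 79, 75, 77, 76, 80, 77, 77, 48, 36, 57, 107, 114, 109, 110, 107, 110, 106, 113, 110, 81, 46, 39, 42, 45, 40, 43, 44, 39, 74, 76, 77, 73, 75, 77, 80, 80, 79, 80, 75, 61, 82, 84, 82, 85, 88, 89]
width px of 8mm 9.674443150200943
tab/rollaxis x 0.6260627074367519
```

```bash
sed -i 's/SC=np.array(\[.6260/SC=np.array([.6272/' h.py; python3 - <<'E'
from h import *
np.set_printoptions(precision=4,suppress=True)
S=-.06
manip.line_to(*pose(rail(S,.026),SY,SL),rate=.03)
manip.line_to(*pose(rail(S,.008),SY,SL),rate=.04,f_stop=3)
f0=telemetry.read_force()
hit=manip.line_to(*pose(rail(S,-.012),SY,SL),rate=.01,f_stop=2.5)
manip.hold(.4)
p=telemetry.read_eef_pos();print('hit',hit,p,'dz vs model',p[2]-pose(rail(S),SY,SL)[0][2],f0,telemetry.read_force(),telemetry.read_ft_torque(),telemetry.read_width()*94,telemetry.read_t())
w=snap('wrist','w3');s=snap('scene','s3')
cv2.imwrite('pics/v3.png',np.hstack([cv2.resize(w['pixels'][:330],(400,206)),cv2.resize(s['pixels'][150:270,300:450],(400,320),interpolation=3)[:206*0+206]]) if 0 else np.vstack([cv2.resize(w['pixels'][100:320,200:440],(480,440)),cv2.resize(s['pixels'][190:240,330:450],(480,150))[:, :]]))
E
```

```text
hit True [0.6275 0.1091 0.2278] dz vs model 0.0037122051788542054 [ 0.9556  1.1526 -3.9272] [ 0.7163 -0.718   6.0668] [-0.0981  0.0665 -0.0352] 13.795524666309916 13.5833
```

View pics/v3.png

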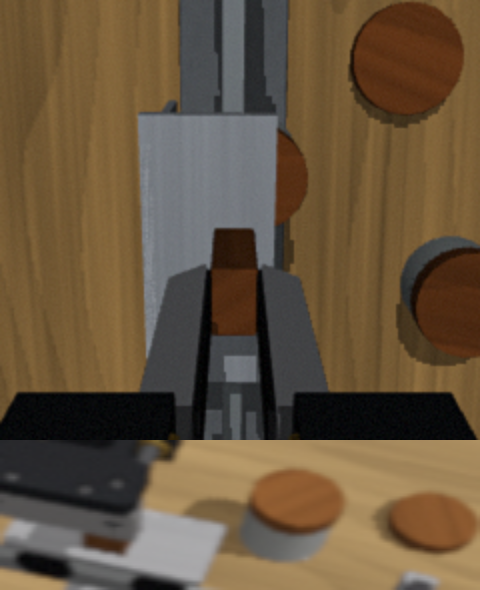

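It's seated: tab and rail are aligned (u≈234 in the crop), both rollers are loaded, and the rail is about 8 mm below nominal. Contact is about 10 N, so I'll ease off slightly, release and let it roll.

```bash
python3 - <<'E'
from h import *
np.set_printoptions(precision=4,suppress=True)
p=np.array(telemetry.read_eef_pos())
for k in range(3):
    f=telemetry.read_force()[2]; print('fz',f)
    if f<1: break
    p[2]+=.0005; manip.line_to(p.tolist(),rate=.01); manip.hold(.1)
manip.hold(.25); print(telemetry.read_force(),telemetry.read_t())
claw.open_gripper(); print('open',telemetry.read_t(),telemetry.read_force())
s0=snap('scene','r0')
p=np.array(telemetry.read_eef_pos()); 
manip.hold(1.0)
p[2]+=.05; manip.line_to(p.tolist(),rate=.1)
P,q=pose(rail(-.06,.10),SY,0); manip.movep(P,q)
manip.hold(2)
s1=snap('scene','r1');manip.hold(1);s2=snap('scene','r2');w=snap('wrist','rw')
print('moved px r1-r2',(np.abs(s1['pixels'].astype(int)-s2['pixels']).max(2)>40).sum(),telemetry.read_t())
cv2.imwrite('pics/v4.png',np.vstack([cv2.resize(s2['pixels'][130:310,220:460],(480,360)),cv2.resize(w['pixels'],(480,240))]))
E
```

```text
fz 5.745901236075058
fz 0.703051100086283
[ 0.9926  0.3733 -0.6841] 14.575
open 15.8583 [-0.4137 -0.2853  0.579 ]
moved px r1-r2 0 21.0167
```

View pics/v4.png

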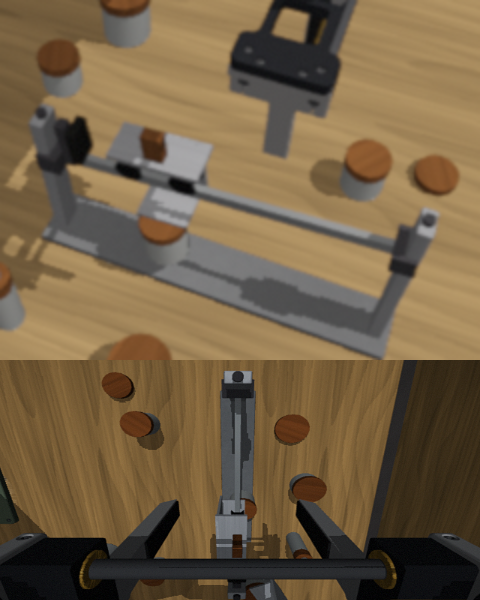

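It rolled by itself and rests at the hump, with front roller at crop (128,168), and nothing else was disturbed. I'll shut the fingers, come in behind the top plate's rear end, and push gently.

```bash
sed -i 's/DZ=-.012/DZ=-.008/' h.py; cat > push.py <<'E'
from h import *
np.set_printoptions(precision=4,suppress=True)
def P(roll,gap=.058,z=.152): return pose(rail(roll),SY,SL,zh=z,off=(-gap,0))
def rep(m,hit=None):
    p=np.array(telemetry.read_eef_pos()); R=Rh(SY,SL); print(m,hit,'s_tcp+.058=',(p-rail(0))@R[:,0]+.058,telemetry.read_force(),telemetry.read_t())
E
python3 - <<'E'
from push import *
claw.close_gripper(10)
manip.movep(*P(.04,z=.23)); manip.line_to(*P(.04),rate=.1,f_stop=4); rep('down')
h=manip.line_to(*P(.066),rate=.02,f_stop=1.5); rep('touch',h)
h=manip.line_to(*P(.092),rate=.02,f_stop=9); rep('push',h)
snap('scene','p1')
w=snap('wrist','pw1');s=load('p1')
cv2.imwrite('pics/v5.png',np.vstack([cv2.resize(s['pixels'][130:250,220:380],(480,360)),cv2.resize(w['pixels'],(480,240))]))
E
```

```text
down None s_tcp+.058= 0.03985672957604666 [-0.5393  0.2389  0.1107] 23.7417
touch False s_tcp+.058= 0.0658690821981093 [ 0.1265 -0.5589  0.4753] 25.1917
push False s_tcp+.058= 0.09183814292617054 [-0.2104 -0.4411 -0.2101] 26.6417
```

View pics/v5.png

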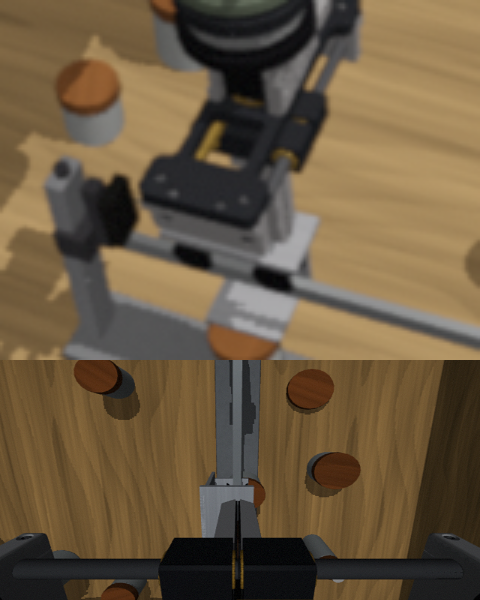

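The fingers look as if they're over the plate rather than behind it. I'll check numbers before moving on.

```bash
python3 - <<'E'
from push import *
p=np.array(telemetry.read_eef_pos());print(p,'target',P(.092)[0],telemetry.read_force(),telemetry.read_width())
w=load('pw1');s=load('p1')
R=Rh(SY,SL)
for roll in(.067,.08,.092,.1):
    f=lambda x,y,z:rail(roll)+R@np.array([x,y,z-.129])
    print(roll,'rear corners scene',proj(s,f(-.05,.014,.165)),proj(s,f(-.05,-.032,.165)),'wrist',proj(w,f(-.05,.014,.165)),proj(w,f(-.05,-.032,.165)))
print('tcp in wrist',proj(w,p),'scene',proj(s,p))
E
```

```text
[0.6271 0.0175 0.202 ] target [0.6270491900071905, 0.01732444613656079, 0.20194797963046734] [ 0.3521 -0.1029 -1.0379] 0.002737027558830871
0.067 rear corners scene [317.1214 219.5168] [325.1497 201.7846] wrist [337.758  210.3476] [264.9426 210.3651]
0.08 rear corners scene [310.9959 217.8368] [319.1897 200.2369] wrist [337.3902 229.4973] [265.8735 229.5114]
0.092 rear corners scene [305.3903 216.2994] [313.7341 198.8201] wrist [337.0622 246.5775] [266.7039 246.5886]
0.1 rear corners scene [301.679  215.2816] [310.1213 197.8819] wrist [336.8493 257.6601] [267.2427 257.6693]
tcp in wrist [315.7101 227.5655] scene [312.2759 215.6123]
```

```bash
python3 - <<'E'
from h import *
w=load('pw1');s=load('p1')
cv2.imwrite('pics/v6.png',np.hstack([cv2.resize(s['pixels'][180:250,260:340],(400,350),interpolation=3),cv2.resize(w['pixels'][180:260,260:350],(394,350),interpolation=3)]))
E
```

```text
(no output)
```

View pics/v6.png

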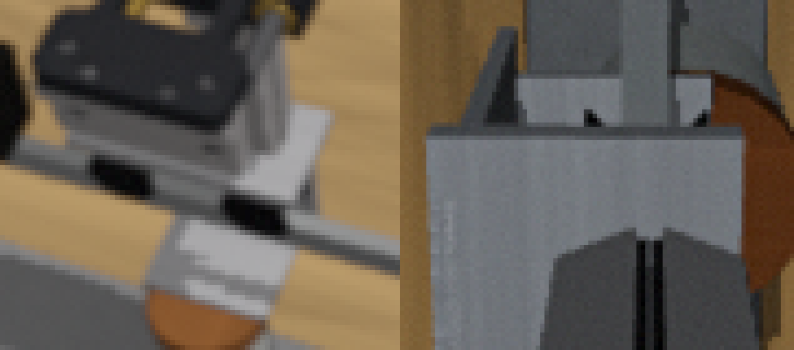

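Measured in both views, the hanger is still at s≈67 mm and upright. The fingers overlap its plate end with no force, so the plate doesn't seem to resist the fingertips there. I'll back out along the same line with force stop, confirm the hanger hasn't moved, and push on the tab instead.

```bash
python3 - <<'E'
from push import *
h=manip.line_to(*P(.035),rate=.04,f_stop=4); rep('back',h)
h2=manip.line_to(*P(.035,z=.24),rate=.1,f_stop=4); rep('up',h2)
s=snap('scene','b1'); a=load('r2')
m=(np.abs(s['pixels'].astype(int)-a['pixels']).max(2)>40); print('diff in hanger area',m[185:260,270:300].sum())
w=snap('wrist','bw1')
R=Rh(SY,SL)
for roll in(.067,.1): 
    f=lambda x,y,z:rail(roll)+R@np.array([x,y,z-.129]); print(roll,proj(w,f(-.05,.014,.165)),proj(w,f(-.05,-.032,.165)),proj(w,f(-.011,0,.202)))
cv2.imwrite('pics/v7.png',np.vstack([cv2.resize(s['pixels'][150:250,240:400],(480,300),interpolation=3),cv2.resize(w['pixels'][130:290],(640,160))[:, :480]*1 if 0 else cv2.resize(w['pixels'][120:330,160:480],(480,300))]))
E
```

```text
back False s_tcp+.058= 0.035264140054720616 [-0.2467  0.6384 -0.1382] 28.3167
up False s_tcp+.058= 0.03505658957841924 [-0.6935 -0.5945 -0.6235] 29.35
diff in hanger area 81
0.067 [331.8039 237.9998] [282.7297 237.9789] [316.7977 297.0331]
0.1 [331.3737 269.5261] [283.7776 269.4919] [316.8214 329.2638]
```

View pics/v7.png

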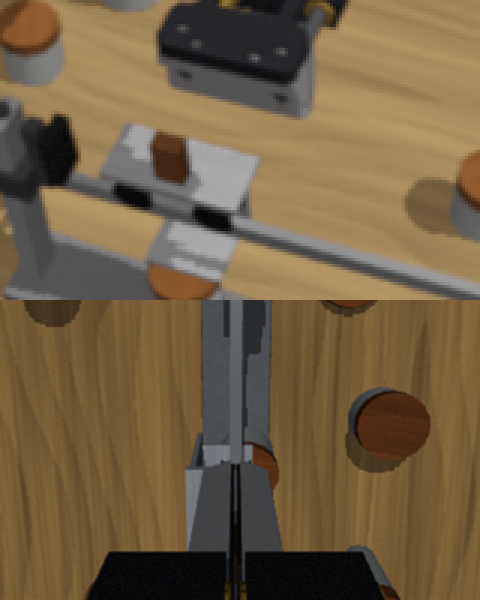

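The hanger hasn't moved and is still at the hump. Next: push on the tab's uphill face.

```bash
python3 - <<'E'
from push import *
G=.019
manip.line_to(*P(.035,gap=G,z=.24),rate=.1)
h=manip.line_to(*P(.035,gap=G,z=.172),rate=.08,f_stop=3); print('down',h,telemetry.read_eef_pos()[2]-P(.035,G,.172)[0][2])
f0=telemetry.read_force()
h=manip.line_to(*P(.076,gap=G,z=.172),rate=.02,f_stop=1.5); rep('touch',h)
r=float((np.array(telemetry.read_eef_pos())-rail(0))@Rh(SY,SL)[:,0])+G; print('roll equiv',r,f0)
if h:
    h=manip.line_to(*P(r+.026,gap=G,z=.172),rate=.015,f_stop=10); rep('push',h)
w=snap('wrist','pw2'); s=snap('scene','p2')
R=Rh(SY,SL)
for roll in(.067,.08,.09,.1): 
    f=lambda x,y,z:rail(roll)+R@np.array([x,y,z-.129]); print(roll,'w',proj(w,f(-.05,-.032,.165)),'s',proj(s,f(-.05,-.032,.165)))
cv2.imwrite('pics/v8.png',np.vstack([cv2.resize(s['pixels'][150:250,240:400],(480,300),interpolation=3),cv2.resize(w['pixels'][120:330,160:480],(480,300))]))
E
```

```text
down False 0.0007759067472921377
touch True s_tcp+.058= 0.10478530196413086 [0.2235 1.1848 1.2718] 32.4167
roll equiv 0.06578530196413085 [-0.7345  0.3418  0.4826]
push False s_tcp+.058= 0.13068537537878377 [ 0.6762  0.4696 -0.4212] 34.2917
0.067 w [266.8682 144.4955] s [325.1497 201.7846]
0.08 w [267.7332 164.0678] s [319.1897 200.2369]
0.09 w [268.3787 178.6718] s [314.6403 199.0555]
0.1 w [269.0075 192.8997] s [310.1213 197.8819]
```

View pics/v8.png

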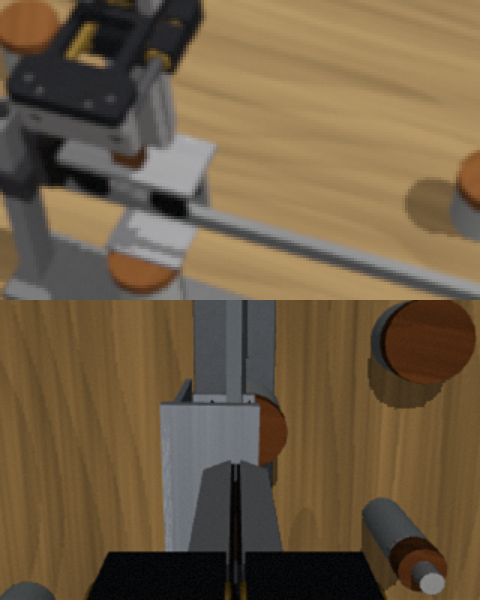

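The hanger passed the hump. Its rear edge is at wrist v≈193, matching s≈100 mm, which is home. A final light press to seat it, then retreat and verify.

```bash
python3 - <<'E'
from push import *
G=.019;R=Rh(SY,SL)
h=manip.line_to(*P(.103,gap=G,z=.172),rate=.01,f_stop=2.5); rep('seat',h)
r=float((np.array(telemetry.read_eef_pos())-rail(0))@R[:,0])+G; print('roll equiv (contact offset ~-1mm)',r)
manip.line_to(*P(r-.03,gap=G,z=.172),rate=.05); manip.line_to(*P(r-.03,gap=G,z=.26),rate=.1)
manip.line_to(*P(-.06,gap=G,z=.28),rate=.15); manip.hold(1)
s=snap('scene','f1');w=snap('wrist','fw'); t=snap('top','ft')
for roll in(.09,.095,.1,.105):
    f=lambda x,y,z:rail(roll)+R@np.array([x,y,z-.129]); print(roll,'s',proj(s,f(-.05,-.032,.165)),proj(s,f(-.05,.014,.165)),'t',proj(t,f(-.05,-.032,.165)))
t0=load('top');d=(np.abs(t['pixels'].astype(int)-t0['pixels']).max(2)>60); print('bystander px diff: lids/jars left',d[215:260,210:268].sum(),'jar_b',d[228:252,402:428].sum(),'far',d[95:140,250:330].sum(),d[100:128,372:392].sum(),telemetry.read_t())
cv2.imwrite('pics/v9.png',np.vstack([cv2.resize(s['pixels'][150:250,220:380],(640,400),interpolation=3),cv2.resize(t['pixels'][130:190,300:400],(640,384),interpolation=3)[:190]]))
E
```

```text
seat True s_tcp+.058= 0.1371613270784789 [0.3351 1.1895 1.0036] 35.1583
roll equiv (contact offset ~-1mm) 0.09816132707847888
0.09 s [314.6403 199.0555] [306.3213 216.5548] t [322.6082 167.6662]
0.095 s [312.377  198.4677] [303.9962 215.9171] t [324.715  167.7561]
0.1 s [310.1213 197.8819] [301.679  215.2816] t [326.8199 167.846 ]
0.105 s [307.873  197.2981] [299.3698 214.6482] t [328.9228 167.9358]
bystander px diff: lids/jars left 801 jar_b 0 far 2083 0 39.1167
```

The viewing limit is reached, so I'll check numerically with colour masks.

```bash
python3 - <<'E'
from push import *
np.set_printoptions(precision=1,suppress=True)
f=load('f1');a=load('scene');p2=load('r2')
def plate(d):
    g=d['pixels'].astype(int); m=((g.min(2)>130)&(g.max(2)-g.min(2)<30)).astype(np.uint8)
    m[:,:262]=0;m[:,335:]=0;m[:186]=0;m[222:]=0
    n,l,st,c=cv2.connectedComponentsWithStats(m); i=1+np.argmax(st[1:,4]); ys,xs=np.where(l==i); k=xs.argmax()
    return st[i],(xs[k],ys[k])
print('held at hump',plate(p2),'expect corner',325);print('now',plate(f),'expect ~310')
def lids(d):
    h=cv2.cvtColor(d['pixels'],cv2.COLOR_BGR2HSV); m=cv2.inRange(h,(4,130,50),(13,255,230))
    n,l,st,c=cv2.connectedComponentsWithStats(m); return np.array([c[i] for i in range(1,n) if st[i,4]>60])
A,F=lids(a),lids(f)
for c in A:
    if 200<c[0]<460 and 140<c[1]<345:
        k=np.linalg.norm(F-c,axis=1).argmin(); print(c,F[k],np.linalg.norm(F[k]-c))
for _ in range(1):
    g=snap('scene','f2'); print('still diff',(np.abs(g['pixels'].astype(int)-f['pixels']).max(2)>40).sum(), plate(g)[1], telemetry.read_force(),telemetry.read_eef_pos())
E
```

```text
held at hump (array([294, 197,  32,  23, 421], dtype=int32), (np.int64(325), np.int64(202))) expect corner 325
now (array([291, 194,  21,  15, 204], dtype=int32), (np.int64(311), np.int64(198))) expect ~310
[319.7 155.4] [282.6 131.4] 44.194099329312394
[248.5 160. ] [247.9 159. ] 1.174381927488854
[316.5 195.6] [281.5 197.3] 35.00564053195782
[404.2 211.6] [404.2 214.8] 3.204550061824671
[437.1 217.7] [436.7 217.7] 0.41634411598264615
[217.4 272.7] [217.4 272.3] 0.3942106589549273
[289.4 314.3] [289.2 314.1] 0.26721370475921347
[361.6 327.3] [354.4 325.2] 7.585905154720922
still diff 0 (np.int64(311), np.int64(198)) [ 0.3 -0.4  0.5] [0.6 0.1 0.3]
```

```bash
python3 -c "
from h import *
ticket.hand_in(); print(telemetry.read_t())"
```

```text
the job is handed in; nothing more can be done
the job is handed in; nothing more can be done
```

The job is handed in, and by my checks the hanger is hanging at rest against the end stop. The hand-in gives no verdict.

**What I did:** I gripped the smallest hanger by its tab and hooked it over the rail 60 mm above the middle. It was set down on both rollers while held, with about 10 N of contact that I eased to about 4 N, then released. It rolled to the hump by itself. I then pushed it over the hump with shut fingers on the tab, and a light press met the stop at a 2.5 N change. After that I backed the arm well clear.

**Last checks:**
- **Position:** the plate's rear corner is at scene pixel (311,198), against about (310,198) expected for home, which puts the hanger about 98–100 mm down the rail.
- **At rest:** two consecutive pictures were identical and the force on the tool was near zero. Total time was about 39 s.

**What failed or disagreed:**
- **First push:** it aimed at the end of the top plate and met no resistance. The fingers seemed to overlap the plate without any force, and I couldn't explain that. The hanger did not move, so I switched to the tab.
- **Rail height:** the camera estimate was about 12 mm below nominal, but contact showed about 8 mm.
- **Bystanders:** most lids show about 1 px of shift or less. Two read 3 px and 8 px, and one top-view region also differed. I put that down to the arm's shadow or the arm blocking the view. I couldn't confirm it by eye because the picture limit was reached, but no move went near those objects.

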